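# Sort the perfume vials by cap colour

## Robot

A 6-joint arm with a two-finger parallel gripper is mounted at the origin on the work surface. World frame = base frame: x ahead of the robot, y to its left, z up, the work surface at z = 0. Lengths are in m, angles in rad, forces in N, time in s.
With the tool pointing down it reaches from about 0.35 to 0.975 m from the base axis. Payload 4.9 kg.
Tool frame: the origin (TCP) lies on the centre line of the jaws, within the pads' length; the fingertips stand 25 mm ahead of it and the grasp point (between the pads) lies 6 mm ahead of it; z points along the fingers, y is the line along which they close (so a half turn about z gives the same grasp; the last joint's range is limited). The gripper opens to 85 mm and grips with 20 to 120 N. Pads are 22 mm wide; open, the fingers measure 114 mm over their backs; the gripper's body (76 mm by 85 mm) begins 54 mm behind the grasp point. The pads swing forward as they close: fully open they stand 13 mm farther back than shut.
Start: joints at [1.053, 0.053, 1.613, -0, 1.476, -0.119], TCP at [0.243, 0.576, 0.256] pointing down, gripper open.
Joint ranges: [-3.01, 3.01], [-1.01, 2.22], [0.06, 2.58], [-1.02, 4.17], [0.09, 2.62], [-3.14, 3.14]. Speed limits (rad/s): [2.57, 2.57, 3.14, 3.14, 3.14, 3.14].

## Interface

Orientations are given as a unit quaternion [w, x, y, z].
In Python, from plant import state, grab_frame, get_calibration, job gives the robot as it stands. The module is installed in compiled form; this text tells all that it offers.
- The arm moves only by the tool move_arm, never from a script. Its argument "targets" is a list that holds one entry, the list of rows, each a list of 5 numbers: the opening in per cent of the stroke, from 0 (shut) to 100 (fully open), then the shift along the tool's x, y, z as a fraction of full scale, then the turn about the tool's z as a fraction of full scale. A call has 1 to 5 rows; each row shifts and turns the commanded pose from where the row before left it, along the tool's axes as they then stand; what a row does not reach is not made up. Full scale, the value 1, is 0.6 m for a shift and 6 degrees for a turn. A row lasts 1/12 s, in which the tool goes at most 41.7 mm and 7.16 degrees, less where a joint would pass 70% of its speed; a pose out of reach is approached as far as the arm can. A call with a number of a shift or a turn outside -1 to 1 is refused whole. A call with a gripper value outside its range is refused whole. The fingers move at their own pace and stop on an object; the grip force is fixed at half the most. Time passes only in rows, so rows that do not move let the fingers close. It gives the time, the measured TCP pose, the force, the opening and the grip force at its end, in the units of the state.
- state(): the state, without advancing time (a new reading comes with each control period).
- grab_frame(name): name is "scene" or "top"; returns the picture (480x640x3 uint8, red, green, blue); there is no depth.
- get_calibration(name): a dict with "vertical_fov" (degrees; the focal length in pixels is half the picture's height over the tangent of half this angle, whatever the lens; pixels are square), "cx", "cy" (the principal point, pixels), "dist_coeffs" ([k1, k2, p1, p2, k3] as OpenCV has them; the pictures are not rectified), "R" (3x3) and "t" (3): a world point X has camera coordinates R X + t. Camera axes: x right, y down, z forward; pixel columns grow to the right and rows downward; lengths in m; the calibration is good to about 2 mm. A picture is of the moment at which its call begins. get_calibration takes no time and is no camera call.
- job.job_done(): hands the job in; it is judged then, once.
The state is a dict: "time": time; "joint_pos": joint angles; "joint_vel": joint speeds; "joint_efforts": joint torques, N m; "tool_pos": TCP position; "tool_rot": TCP orientation; "contact_force": force on the tool from outside, world axes, zero at the start; "ft_torque": the same for the moment, N m; "gripper_width": opening from 0.0 (shut) to 1.0 (fully open); "grasp_force": force on a finger pad.
Only numpy, scipy, OpenCV 4.12 (cv2) and the standard library are available. Lean on these libraries where they do the work, as an engineer would, in place of code of your own. Each camera call takes 0.05 s, during which the arm holds its last target. There are 200 camera calls.

## Task

Clear the four miniature perfume vials off the onyx tray and its steel stand, and leave each one standing upright on the floor of the dish that has the colour of its cap: two red, one blue, one yellow. Do not tip any vial over on the way, and leave the two teardrop bottles, the pink compact and the glass cloche standing where they are.

Things in the scene. Friction and masses are not known exactly. Their poses are not given: they have to be found in the camera images.
- vial_red_a: miniature perfume vial with a red cap: one plain upright cylinder 20 mm in diameter and 75 mm tall, pale glass to 50 mm, thin steel collar, red cap over the top 23 mm; about 35 g, loose. Origin: centre of its underside; z runs up its axis to the cap. It starts upright, its foot on the tray's top (in a slot of the stand or free on the tray).
- vial_red_b: miniature perfume vial with a red cap: one plain upright cylinder 20 mm in diameter and 75 mm tall, pale glass to 50 mm, thin steel collar, red cap over the top 23 mm; about 35 g, loose. Origin: centre of its underside; z runs up its axis to the cap. It starts upright, its foot on the tray's top (in a slot of the stand or free on the tray).
- vial_blue: miniature perfume vial with a blue cap: one plain upright cylinder 20 mm in diameter and 75 mm tall, pale glass to 50 mm, thin steel collar, blue cap over the top 23 mm; about 35 g, loose. Origin: centre of its underside; z runs up its axis to the cap. It starts upright, its foot on the tray's top (in a slot of the stand or free on the tray).
- vial_yellow: miniature perfume vial with a yellow cap: one plain upright cylinder 20 mm in diameter and 75 mm tall, pale glass to 50 mm, thin steel collar, yellow cap over the top 23 mm; about 35 g, loose. Origin: centre of its underside; z runs up its axis to the cap. It starts upright, its foot on the tray's top (in a slot of the stand or free on the tray).
- dish_red: round shallow red trinket dish, 100 mm across the rim, 16 mm high, wall 4 mm, flat inner floor 5 mm above its origin and about 88 mm across. Fixed to the console, at one side of the tray. Origin: centre of its underside, z up.
- dish_blue: round shallow blue trinket dish, 100 mm across the rim, 16 mm high, wall 4 mm, flat inner floor 5 mm above its origin and about 88 mm across. Fixed to the console, at one side of the tray. Origin: centre of its underside, z up.
- dish_yellow: round shallow yellow trinket dish, 100 mm across the rim, 16 mm high, wall 4 mm, flat inner floor 5 mm above its origin and about 88 mm across. Fixed to the console, at one side of the tray. Origin: centre of its underside, z up.
- tray: octagonal green-black onyx slab, 342 mm across flats, 10 mm thick, no rim, fixed. Origin: centre of its underside, z up; stand, vials, bottles and compact stand on its top, 10 mm above the origin.
- stand: small steel stand fixed on the tray: a plate 36 mm (its x) by 208 mm (its y), 4 mm thick, top face 24 mm above its origin, on four thin legs. Five round through slots of 25 mm diameter in a row along its y, at y = -80, -40, 0, 40 and 80 mm; a vial in a slot stands on the tray and sticks out 51 mm above the plate; two neighbouring slots (0 and 40 mm) are in use. Origin: centre of its foot, on the tray's top.
- bottle_amber: tall teardrop bottle of amber glass, loose on the tray, 0.3 kg, 144 mm tall: 70 mm in diameter at 30 mm height, 60 at 55, 38 at 85, 22 at 105, then a dark stopper at most 24 mm wide. Origin: centre of its underside, z up. Bystander.
- bottle_green: tall teardrop bottle of green glass, loose on the tray, 0.3 kg, 144 mm tall: 70 mm in diameter at 30 mm height, 60 at 55, 38 at 85, 22 at 105, then a dark stopper at most 24 mm wide. Origin: centre of its underside, z up. Bystander.
- compact: matte pink round powder compact lying on the tray, 70 mm in diameter, 18 mm high, loose, 90 g. Origin: centre of its underside. Bystander.
- cloche: clear glass cloche on its empty white dish (one piece, 0.6 kg, loose on the console at one side of the tray): dish 110 mm in diameter, 8 mm high; dome 98 mm in diameter up to 68 mm height, 84 at 93, 52 at 109, closed at 115 mm; dark knob 20 mm wide, top at 132 mm. Origin: centre of its underside. Bystander.

How it is judged:
At the end, for the whole second after the job is handed in: Each vial stands upright (within 0.12 rad) and at rest on the inner floor of the dish of its cap's colour (foot within 40 mm of the dish's centre and 1 to 10 mm above its underside); both bottles, the compact and the cloche are upright (within 0.15 rad) and within 20 mm of where they began (horizontal distance between each of vial_red_a, vial_red_b and dish_red below 0.04 m and z of vial_red_a in the frame of dish_red between 0.001 and 0.01 m and angle between each of vial_red_a, vial_red_b, vial_blue, vial_yellow's own z axis and vertical below 0.12 rad and linear speed of each of vial_red_a, vial_red_b, vial_blue, vial_yellow below 0.02 m/s and z of vial_red_b in the frame of dish_red between 0.001 and 0.01 m and horizontal distance between vial_blue and dish_blue below 0.04 m and z of vial_blue in the frame of dish_blue between 0.001 and 0.01 m and horizontal distance between vial_yellow and dish_yellow below 0.04 m and z of vial_yellow in the frame of dish_yellow between 0.001 and 0.01 m and distance of each of bottle_amber, bottle_green, compact, cloche from where it was at the start of the episode below 0.02 m and angle between each of bottle_amber, bottle_green, compact, cloche's own z axis and vertical below 0.15 rad); the robot touches nothing.
It fails at once if a bystander (bottle, compact or cloche) is pushed more than 20 mm from its place or tipped more than 0.35 rad (distance of any of bottle_amber, bottle_green, compact, cloche from where it was at the start of the episode above 0.02 m or angle between any of bottle_amber, bottle_green, compact, cloche's own z axis and vertical above 0.35 rad).
It fails at once if a vial is knocked or tipped over (more than 1 rad from upright) (angle between any of vial_red_a, vial_red_b, vial_blue, vial_yellow's own z axis and vertical above 1 rad).
It also fails if it takes over 72 s, if anything falls off the work surface, if the arm or the gripper's body presses on something with over 40 N, if the wrist force passes 120 N, or if a joint passes its speed limit or range.

## Working session

There is one attempt and no reset: what is moved stays moved. The work goes in short steps, Python scripts to look and compute and a tool call to move; the robot and the scene stay as the last step left them, time stands still between calls to the robot, and variables do not carry over. Pictures are saved under pics/ and viewed, at most 10 in all, crops included, and the job is handed in when it is done.

Besides the shell and the picture viewer there is one more tool, called after "Request:" as a command line: name --argument value ..., lists and objects as JSON in quotes. move_arm: Moves the arm, as the interface text tells. Shift numbers are shares of 0.6 m and turn numbers shares of 6 degrees, none past 1 either way. Its arguments: {"type":"object","properties":{"targets":{"type":"array"}},"required":["targets"]}

```bash
mkdir -p pics
python3 - <<'E'
from plant import *
import cv2
for n in("scene","top"):
    f=grab_frame(n); cv2.imwrite(f"pics/{n}0.png",f[:,:,::-1]); c=get_calibration(n); print(n,c)
s=state();print(s)
E
```

```text
scene {'vertical_fov': 57.1042096077417, 'cx': 313.74999401442363, 'cy': 234.65693510082653, 'dist_coeffs': array([-0.08090137,  0.        ,  0.        ,  0.        ,  0.        ]), 'R': array([[-0.76415795,  0.64501867,  0.00368061],
       [ 0.38079599,  0.45572254, -0.80455663],
       [-0.52063138, -0.61340679, -0.59386453]]), 't': array([ 0.42796992, -0.16341979,  1.07197638])}
top {'vertical_fov': 54.5254031230983, 'cx': 317.59148973338, 'cy': 239.3424297057541, 'dist_coeffs': array([-0.01361491,  0.        ,  0.        ,  0.        ,  0.        ]), 'R': array([[ 0.02038149, -0.999652  , -0.01674721],
       [-0.99033823, -0.01788781, -0.13751441],
       [ 0.13716698,  0.01938815, -0.99035818]]), 't': array([0.00722272, 0.55587013, 0.95269941])}
{'time': 0.1, 'joint_pos': array([ 1.05302736e+00,  5.32861263e-02,  1.61417903e+00,  2.73620542e-05,
        1.47602993e+00, -1.19029947e-01]), 'joint_vel': array([-0.00111683, -0.00206517, -0.00201771, -0.00045892,  0.00074898,
        0.00010194]), 'joint_efforts': array([-4.81870538e-04, -3.94903421e+01, -3.71363819e+01, -1.48870172e-04,
        3.92029207e-03,  5.68345456e-06]), 'tool_pos': array([0.24240499, 0.57549852, 0.25517551]), 'tool_rot': array([-3.10709390e-04,  1.98052559e-01,  9.80190940e-01, -8.99143369e-04]), 'contact_force': array([-0.12848661,  0.12440258,  1.27127356]), 'ft_torque': array([ 0.0106983 , -0.00759591,  0.01680765]), 'grasp_force': 0.0, 'gripper_width': 0.9971323490466775}
```

View pics/scene0.png

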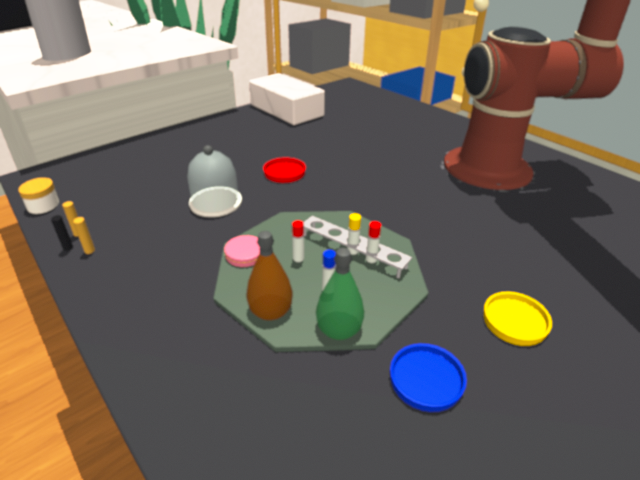

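View pics/top0.png

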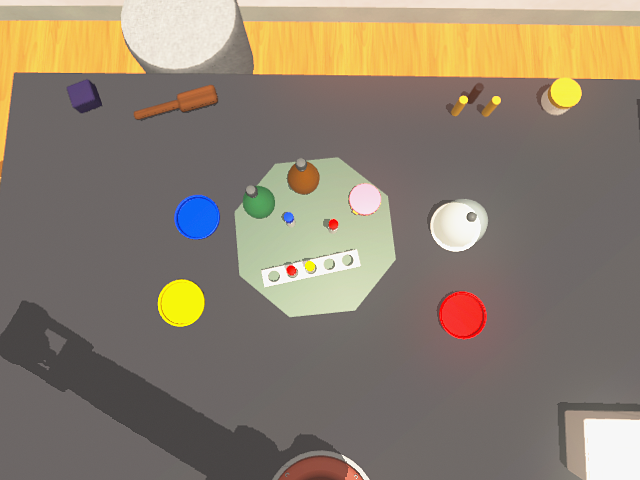

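The scene view shows the four caps: yellow (355,221), red (374,229), red (298,228) and blue (329,258). In the top view, the stand runs from (263,277) to (360,258) with red (292,271) and yellow (310,267) in its slots. The free vials are red (333,224) and blue (288,217). The dishes are blue (197,217), yellow (181,303) and red (462,315).

```bash
cat > h.py <<'E'
from plant import *
import cv2, numpy as np
class Cam:
    def __init__(s,n):
        c=get_calibration(n);f=240/np.tan(np.radians(c["vertical_fov"]/2))
        s.K=np.array([[f,0,c["cx"]],[0,f,c["cy"]],[0,0,1]]);s.d=c["dist_coeffs"];s.R=c["R"];s.t=c["t"];s.C=-s.R.T@s.t
    def ray(s,p):
        q=cv2.undistortPoints(np.array([[p]],float),s.K,s.d)[0,0]
        v=s.R.T@np.array([q[0],q[1],1]);return v/np.linalg.norm(v)
    def plane(s,p,z): v=s.ray(p);return s.C+v*(z-s.C[2])/v[2]
S,T=Cam("scene"),Cam("top")
def tri(p,q):
    a,b=S.ray(p),T.ray(q);A=np.stack([a,-b],1);x=np.linalg.lstsq(A,T.C-S.C,rcond=None)[0]
    P,Q=S.C+a*x[0],T.C+b*x[1];return (P+Q)/2,np.linalg.norm(P-Q)
def mask(im,col):
    h=cv2.cvtColor(im,cv2.COLOR_RGB2HSV);H,s,v=[h[...,i].astype(int) for i in range(3)]
    m={"red":(H<5)|(H>175),"yellow":(H>24)&(H<34),"blue":(H>112)&(H<125)}[col]
    return (m&(s>190)&(v>110)).astype(np.uint8)
def blobs(im,col,mn=15):
    n,_,st,ce=cv2.connectedComponentsWithStats(mask(im,col));return [(st[i][:5].tolist(),ce[i].round(1).tolist()) for i in range(1,n) if st[i][4]>=mn]
E
python3 - <<'E'
from h import *
print(S.C,T.C)
ims={n:cv2.imread(f"pics/{n}0.png")[:,:,::-1].copy() for n in("scene","top")}
for n in ims:
  for c in("red","yellow","blue"): print(n,c,blobs(ims[n],c))
for n,col,lo,hi in(("tp","compact",(160,60,150),(175,160,255)),):
  pass
h=cv2.cvtColor(ims["top"],cv2.COLOR_RGB2HSV)
for p in((257,203),(304,180),(365,200),(288,217),(290,223),(333,224),(250,187),(301,163)): print(p,h[p[1],p[0]])
cv2.imwrite("pics/crop.png",cv2.resize(ims["top"][150:325,225:405,::-1],None,fx=4,fy=3.4,interpolation=cv2.INTER_CUBIC))
E
```

```text
[0.94737076 0.45598308 0.50355308] [ 0.41967332 -0.00130757  1.02007477]
scene red [([263, 157, 43, 26, 871], [284.1, 169.7]), ([292, 221, 11, 16, 149], [297.4, 228.2]), ([369, 221, 12, 17, 161], [374.4, 228.7])]
scene yellow [([21, 180, 25, 12, 149], [33.6, 185.7]), ([349, 213, 12, 8, 71], [354.7, 216.7]), ([485, 291, 67, 50, 2235], [517.0, 317.0])]
scene blue [([324, 250, 11, 18, 121], [328.7, 259.7]), ([390, 344, 76, 68, 1157], [428.5, 374.2])]
top red [([329, 219, 9, 10, 70], [332.9, 223.6]), ([287, 266, 9, 9, 67], [290.9, 270.0]), ([439, 292, 48, 47, 1727], [462.4, 314.8])]
top yellow [([305, 261, 10, 10, 75], [309.5, 265.6]), ([158, 279, 47, 48, 1699], [181.0, 302.4])]
top blue [([176, 197, 33, 38, 103], [184.6, 209.7])]
(257, 203) [ 64 120 164]
(304, 180) [ 14 203 178]
(365, 200) [164  26 247]
(288, 217) [110 193 247]
(290, 223) [117  53 163]
(333, 224) [  3 241 247]
(250, 187) [ 18  24 161]
(301, 163) [ 19  28 176]
```

View pics/crop.png

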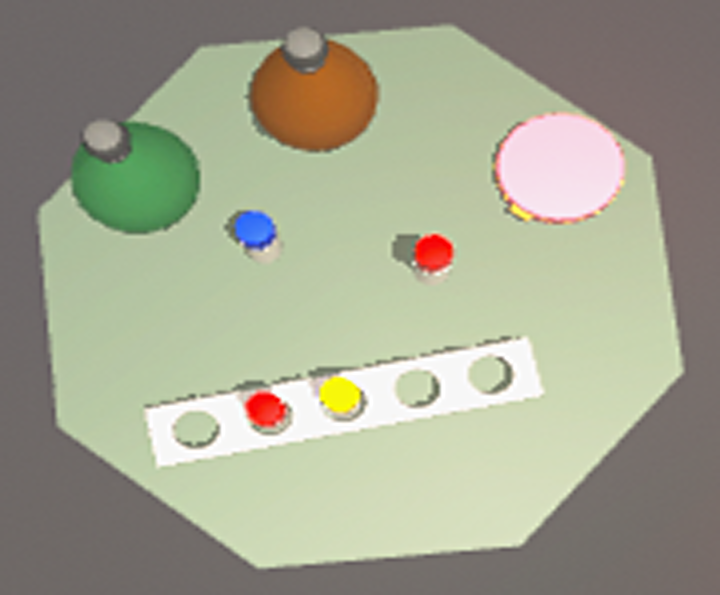

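The crop (scale 4 × 3.4) shows blue's cap at full-frame (288.8,217.4), free red at (333.3,224.4), stand red at (291.5,270.3) and yellow at (310,266.2). The stoppers are green (251.3,190.6) and amber (301,163.5).

```bash
sed -i 's/(H>112)/(H>104)/' h.py
python3 - <<'E'
from h import *
np.set_printoptions(precision=4,suppress=True)
ims={n:cv2.imread(f"pics/{n}0.png")[:,:,::-1].copy() for n in("scene","top")}
print("blue",blobs(ims["top"],"blue"))
top={"redF":(333.2,223.9),"redS":(291.3,270.2),"yel":(310,266),"blue":(288.7,217.3)}
sc={"redF":(297.4,224.5),"redS":(374.5,225),"yel":(354.7,217),"blue":(329,253.5)}  # cap tops
for k in top:
    print(k,"tri",*tri(sc[k],top[k]),"plane.085",T.plane(top[k],.083)[:2])
# dishes
for c in("red","yellow","blue"):
  b={}
  for n in ims:
    m=mask(ims[n],c); cs,_=cv2.findContours(m,cv2.RETR_EXTERNAL,cv2.CHAIN_APPROX_NONE)
    k=np.vstack([x for x in cs if len(x)>20 and (n=="scene" or 150<x[:,0,1].mean()) and not(n=="scene" and x[:,0,0].mean()<60)])
    k=cv2.convexHull(max(cs,key=lambda x:cv2.contourArea(cv2.convexHull(x))))
    b[n]=cv2.fitEllipse(k)
  P,e=tri(b["scene"][0],b["top"][0]); print(c,"dish",P,e,T.plane(b["top"][0],.012), b["top"][1])
g=lambda x,y:(225+x/4,150+y/3.4)
for q in((147,407),(515,340),(540,393),(158,466),(196,428),(417,388),(490,374)): print("stand",T.plane(g(*q),.034))
for n,t,s in(("green",g(105,135),(343,252)),("amber",g(304,43),(265,236))): print(n,tri(s,t),T.plane(t,.154))
print("compact",T.plane(g(560,166),.025)); 
for q in ((471,216),): print("knob",tri((208,150),q))
print("dishcl",T.plane((456,226),.006))
R=state();from scipy.spatial.transform import Rotation as Q
w,x,y,z=R["tool_rot"];print(Q.from_quat([x,y,z,w]).as_matrix())
E
```

```text
blue [([175, 195, 45, 44, 1544], [196.6, 216.7]), ([284, 213, 9, 9, 51], [287.9, 216.3])]
redF tri [ 0.5822 -0.0147  0.0848] 0.001764079143126587 plane.085 [ 0.5818 -0.0142]
redS tri [0.486  0.0681 0.0852] 0.001227840486840333 plane.085 [0.4857 0.0687]
yel tri [0.4951 0.0307 0.0856] 0.0011553131201901845 plane.085 [0.4949 0.0312]
blue tri [0.5939 0.0764 0.0858] 0.0014182387757254282 plane.085 [0.5939 0.0771]
red dish [ 0.403  -0.2938  0.0115] 0.0007466169762640422 [ 0.4027 -0.2934  0.012 ] (45.693260192871094, 48.005252838134766)
yellow dish [0.4162 0.3097 0.0163] 5.501944859510623e-06 [0.4162 0.311  0.012 ] (45.846473693847656, 47.63100814819336)
blue dish [0.605  0.2867 0.0118] 0.0008835150584829138 [0.6047 0.287  0.012 ] (43.488155364990234, 45.14104461669922)
stand [0.489  0.1352 0.034 ]
stand [ 0.5347 -0.0594  0.034 ]
stand [ 0.5018 -0.073   0.034 ]
stand [0.4525 0.1281 0.034 ]
stand [0.4764 0.1088 0.034 ]
stand [ 0.5036 -0.0078  0.034 ]
stand [ 0.5131 -0.0464  0.034 ]
green (array([0.6339, 0.1447, 0.1513]), np.float64(0.0002913118481413662)) [0.6331 0.1444 0.154 ]
amber (array([0.6894, 0.0508, 0.1497]), np.float64(0.00019542673327733117)) [0.688  0.0506 0.154 ]
compact [ 0.6485 -0.0834  0.025 ]
knob (array([ 0.5949, -0.2813,  0.1258]), np.float64(0.0004257297834843285))
dishcl [ 0.5952 -0.2852  0.006 ]
[[-0.9216  0.3883 -0.001 ]
 [ 0.3883  0.9215 -0.0016]
 [ 0.0003 -0.0019 -1.    ]]
```

Cap tops triangulate to z ≈ 0.085 and dish rims to 0.012–0.016, both as expected. I'll turn the tool so its y axis lies along world x. Tool x is then world y, and the pads straddle each vial across the row.

Request:
move_arm --targets '[[[50,0,0,0.02,1],[50,0,0,0.02,1],[50,0,0,0.02,1],[50,0,0,0.02,1],[50,0,0,0.02,1]]]'

```text
time: 0.52
tool_pos: [0.2425, 0.5756, 0.195]
tool_rot: [-0.0, 0.447, 0.894, -0.001]
contact_force: [-0.7, 0.1, -0.2]
gripper_width: 0.5
grasp_force: 0.0
```

Request:
move_arm --targets '[[[50,0,0,0,1],[50,0,0,0,1],[50,0,0,0,1],[50,0,0,0,1],[50,0,0,0,1]]]'

```text
time: 0.93
tool_pos: [0.2425, 0.5756, 0.1955]
tool_rot: [0.0, 0.664, 0.748, -0.001]
contact_force: [0.0, 0.3, 0.4]
gripper_width: 0.501
grasp_force: 0.0
```

Request:
move_arm --targets '[[[50,0,0,0,1],[50,0,0,0,0.2],[50,0,0,0,0],[50,0,0,0,0]]]'

```text
time: 1.27
tool_pos: [0.2426, 0.5758, 0.196]
tool_rot: [0.0, 0.707, 0.708, -0.0]
contact_force: [-0.3, -0.4, 0.2]
gripper_width: 0.499
grasp_force: 0.0
```

Request:
move_arm --targets '[[[50,-0.0605,0.028,0,0],[50,-0.0605,0.028,0,0],[50,-0.0605,0.028,0,0],[50,-0.0605,0.028,0,0],[50,-0.0605,0.028,0,0]]]'

```text
time: 1.68
tool_pos: [0.3268, 0.3927, 0.1962]
tool_rot: [0.0, 0.706, 0.708, 0.0]
contact_force: [1.1, -0.3, 0.2]
gripper_width: 0.497
grasp_force: 0.0
```

Request:
move_arm --targets '[[[50,-0.0605,0.028,0,0],[50,-0.0605,0.028,0,0],[50,-0.0605,0.028,0,0],[50,-0.0605,0.028,0,0],[50,-0.0605,0.028,0,0]]]'

```text
time: 2.1
tool_pos: [0.4107, 0.211, 0.1965]
tool_rot: [0.0, 0.707, 0.708, 0.0]
contact_force: [1.1, 0.9, 0.2]
gripper_width: 0.503
grasp_force: 0.0
```

Request:
move_arm --targets '[[[50,-0.0605,0.028,0,0],[50,-0.0605,0.028,0,0],[50,-0.0605,0.028,0,0],[50,-0.0605,0.028,0,0],[50,-0.03,0.014,0,0]]]'

```text
time: 2.52
tool_pos: [0.487, 0.0459, 0.1967]
tool_rot: [0.001, 0.708, 0.706, -0.0]
contact_force: [0.8, 1.3, 1.0]
gripper_width: 0.5
grasp_force: 0.0
```

Request:
move_arm --targets '[[[50,-0.03,0.014,0,0],[50,0,0,0,0],[50,0,0,0,0]]]'

```text
time: 2.77
tool_pos: [0.4943, 0.0309, 0.1962]
tool_rot: [-0.0, 0.708, 0.706, -0.0]
contact_force: [-0.5, 0.4, 0.6]
gripper_width: 0.503
grasp_force: 0.0
```

Request:
move_arm --targets '[[[50,0,0,0.05,0],[50,0,0,0.05,0],[50,0,0,0.05,0],[50,0,0,0.05,0],[50,0,0,0,0]]]'

```text
time: 3.18
tool_pos: [0.4887, 0.0331, 0.0699]
tool_rot: [-0.005, 0.707, 0.708, -0.004]
contact_force: [-1.0, 0.3, -1.2]
gripper_width: 0.502
grasp_force: 0.0
```

Request:
move_arm --targets '[[[0,0,0,0,0],[0,0,0,0,0],[0,0,0,0,0],[0,0,0,0,0],[0,0,0,0,0]]]'

```text
time: 3.6
tool_pos: [0.4954, 0.0315, 0.0782]
tool_rot: [0.001, 0.707, 0.707, 0.001]
contact_force: [-0.8, 0.1, -0.2]
gripper_width: 0.214
grasp_force: 58.5
```

Request:
move_arm --targets '[[[0,0,0,-0.02,0],[0,0,0,-0.03,0],[0,0,0,-0.05,0],[0,0,0,-0.05,0],[0,0,0,-0.03,0]]]'

```text
time: 4.02
tool_pos: [0.4957, 0.0314, 0.1893]
tool_rot: [0.002, 0.707, 0.707, 0.002]
contact_force: [0.4, -0.3, 0.5]
gripper_width: 0.219
grasp_force: 58.6
```

Run:
```python
from h import *
f=grab_frame("scene");cv2.imwrite("pics/s1.png",f[150:350,200:450,::-1].repeat(2,0).repeat(2,1));print(state()["tool_pos"],state()["grasp_force"],blobs(f,"yellow"),blobs(f,"red"))
```

```text
[0.49754684 0.03126186 0.19277206] 58.59119474887848 [([30, 179, 15, 13, 82], [37.3, 183.9]), ([21, 185, 11, 8, 52], [25.0, 189.1]), ([484, 291, 68, 50, 2309], [516.8, 316.6])] [([263, 157, 43, 26, 871], [284.1, 169.6]), ([292, 221, 11, 16, 149], [297.4, 228.2]), ([369, 222, 12, 16, 152], [374.4, 229.1])]
```

View pics/s1.png

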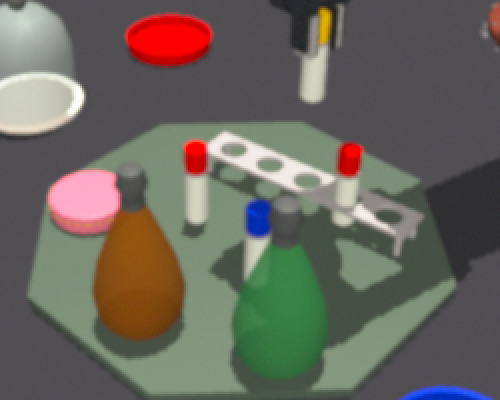

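The yellow vial is held upright (foot at crop (313,98)) and stand red, at (348,185), is undisturbed. Now I'll carry it to the yellow dish.

Request:
move_arm --targets '[[[0,0.03,-0.008,0,0],[0,0.058,-0.0165,0,0],[0,0.058,-0.0165,0,0],[0,0.058,-0.0165,0,0],[0,0.058,-0.0165,0,0]]]'

```text
time: 4.48
tool_pos: [0.4494, 0.19, 0.1851]
tool_rot: [0.0, 0.708, 0.706, 0.001]
contact_force: [0.7, 0.7, -0.3]
gripper_width: 0.216
grasp_force: 58.6
```

Request:
move_arm --targets '[[[0,0.058,-0.0165,0,0],[0,0.058,-0.0165,0,0],[0,0.058,-0.0165,0,0],[0,0.03,-0.0085,0,0],[0,0,0,0,0]]]'

```text
time: 4.9
tool_pos: [0.414, 0.3141, 0.185]
tool_rot: [-0.0, 0.706, 0.708, 0.001]
contact_force: [0.5, -0.3, -0.7]
gripper_width: 0.212
grasp_force: 58.6
```

Request:
move_arm --targets '[[[0,0,0,0.04,0],[0,0,0,0.05,0],[0,0,0,0.04,0],[0,0,0,0.02,0],[0,0,0,0.01,0]]]'

```text
time: 5.32
tool_pos: [0.4142, 0.3098, 0.0862]
tool_rot: [-0.0, 0.708, 0.707, -0.002]
contact_force: [-0.2, -0.1, -1.1]
gripper_width: 0.217
grasp_force: 58.6
```

Request:
move_arm --targets '[[[0,0,0,0.005,0],[0,0,0,0,0],[0,0,0,0,0],[0,0,0,0,0]]]'

```text
time: 5.65
tool_pos: [0.4164, 0.3117, 0.0871]
tool_rot: [0.0, 0.707, 0.707, 0.001]
contact_force: [0.5, -1.0, -0.4]
gripper_width: 0.22
grasp_force: 58.6
```

Request:
move_arm --targets '[[[0,0,0,0.009,0],[0,0,0,0.008,0],[0,0,0,0.003,0],[0,0,0,0,0],[0,0,0,0,0]]]'

```text
time: 6.07
tool_pos: [0.4151, 0.3111, 0.073]
tool_rot: [-0.0, 0.707, 0.707, -0.0]
contact_force: [0.1, -0.1, -0.9]
gripper_width: 0.218
grasp_force: 58.5
```

Request:
move_arm --targets '[[[0,0,0,0.002,0],[0,0,0,0,0],[0,0,0,0,0]]]'

```text
time: 6.32
tool_pos: [0.4153, 0.3113, 0.0729]
tool_rot: [-0.0, 0.707, 0.707, -0.0]
contact_force: [-1.6, -0.8, 5.4]
gripper_width: 0.214
grasp_force: 59.3
```

Request:
move_arm --targets '[[[0,0,0,0.002,0],[0,0,0,0,0],[0,0,0,0,0]]]'

```text
time: 6.57
tool_pos: [0.4155, 0.3115, 0.0729]
tool_rot: [-0.0, 0.707, 0.707, -0.0]
contact_force: [-5.2, -2.6, 12.8]
gripper_width: 0.218
grasp_force: 60.1
```

Contact at z 0.073 means the foot is on the dish floor. I'll ease off, release and rise.

Request:
move_arm --targets '[[[0,0,0,-0.002,0],[0,0,0,0,0],[30,0,0,0,0],[50,0,0,0,0],[50,0,0,0,0]]]'

```text
time: 6.98
tool_pos: [0.4149, 0.311, 0.0715]
tool_rot: [-0.0, 0.707, 0.707, -0.0]
contact_force: [-0.2, -0.6, 0.0]
gripper_width: 0.501
grasp_force: 0.0
```

Request:
move_arm --targets '[[[50,0,0,0,0],[50,0,0,-0.02,0],[50,0,0,-0.05,0],[50,0,0,-0.06,0],[50,0,0,-0.06,0]]]'

```text
time: 7.4
tool_pos: [0.4145, 0.3108, 0.1873]
tool_rot: [-0.0, 0.707, 0.707, -0.001]
contact_force: [0.2, 0.3, 0.4]
gripper_width: 0.503
grasp_force: 0.0
```

Run:
```python
from h import *
f=grab_frame("scene");cv2.imwrite("pics/s2.png",f[150:450,200:600,::-1]);print(state()["tool_pos"],blobs(f,"red"))
```

```text
[0.41871324 0.31319668 0.19703389] [([263, 157, 43, 26, 872], [284.1, 169.6]), ([292, 221, 11, 16, 148], [297.4, 228.2]), ([369, 221, 12, 17, 160], [374.4, 228.6])]
```

View pics/s2.png

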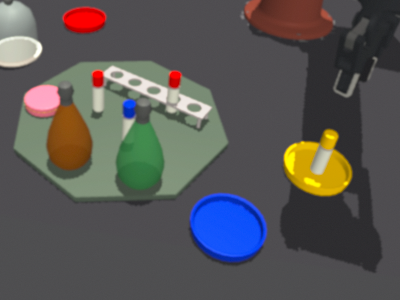

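Yellow (full frame (518,320)) stands upright in its dish; its lean matches the view's vertical vanishing point. Next is stand red.

Request:
move_arm --targets '[[[50,-0.028,0.0085,0,0],[50,-0.058,0.0167,0,0],[50,-0.058,0.0167,0,0],[50,-0.058,0.0167,0,0],[50,-0.058,0.0167,0,0]]]'

```text
time: 7.87
tool_pos: [0.4606, 0.1538, 0.187]
tool_rot: [0.0, 0.707, 0.707, 0.001]
contact_force: [0.2, 0.4, 0.5]
gripper_width: 0.499
grasp_force: 0.0
```

Request:
move_arm --targets '[[[50,-0.058,0.0167,0,0],[50,-0.058,0.0167,0,0],[50,-0.028,0.0085,0,0],[50,0,0,0,0],[50,0,0,0,0]]]'

```text
time: 8.28
tool_pos: [0.4856, 0.0681, 0.1867]
tool_rot: [0.0, 0.708, 0.706, 0.0]
contact_force: [0.5, 0.3, 0.3]
gripper_width: 0.5
grasp_force: 0.0
```

Request:
move_arm --targets '[[[50,0,0,0.03,0],[50,0,0,0.05,0],[50,0,0,0.05,0],[50,0,0,0.035,0],[50,0,0,0.015,0]]]'

```text
time: 8.7
tool_pos: [0.4826, 0.0701, 0.0747]
tool_rot: [-0.002, 0.707, 0.707, -0.002]
contact_force: [-0.2, 0.1, 0.4]
gripper_width: 0.501
grasp_force: 0.0
```

Request:
move_arm --targets '[[[50,0,0,0,0],[0,0,0,0,0],[0,0,0,0,0],[0,0,0,0,0],[0,0,0,0,0]]]'

```text
time: 9.12
tool_pos: [0.4868, 0.0689, 0.0802]
tool_rot: [0.001, 0.707, 0.707, 0.001]
contact_force: [-0.6, 0.4, 3.5]
gripper_width: 0.213
grasp_force: 58.8
```

Request:
move_arm --targets '[[[0,0,0,0,0],[0,0,0,0,0]]]'

```text
time: 9.28
tool_pos: [0.4869, 0.0688, 0.0802]
tool_rot: [0.001, 0.707, 0.707, 0.001]
contact_force: [-0.9, 0.3, 6.9]
gripper_width: 0.218
grasp_force: 58.9
```

Request:
move_arm --targets '[[[0,0,0,-0.02,0],[0,0,0,-0.04,0],[0,0,0,-0.06,0],[0,0,0,-0.05,0],[0,0,0,-0.03,0]]]'

```text
time: 9.7
tool_pos: [0.4866, 0.0686, 0.2028]
tool_rot: [0.002, 0.707, 0.707, 0.002]
contact_force: [0.6, -0.3, 0.6]
gripper_width: 0.213
grasp_force: 59.1
```

Request:
move_arm --targets '[[[0,-0.0285,-0.007,0,0],[0,-0.058,-0.0125,0,0],[0,-0.058,-0.0125,0,0],[0,-0.058,-0.0125,0,0],[0,-0.058,-0.0125,0,0]]]'

```text
time: 10.12
tool_pos: [0.4503, -0.0888, 0.1989]
tool_rot: [0.0, 0.707, 0.707, 0.0]
contact_force: [1.3, -0.3, -0.1]
gripper_width: 0.208
grasp_force: 59.1
```

Request:
move_arm --targets '[[[0,-0.058,-0.0125,0,0],[0,-0.058,-0.0125,0,0],[0,-0.058,-0.0125,0,0],[0,-0.058,-0.0125,0,0],[0,-0.058,-0.0125,0,0]]]'

```text
time: 10.53
tool_pos: [0.4124, -0.2631, 0.1989]
tool_rot: [0.0, 0.708, 0.707, 0.0]
contact_force: [0.9, -1.1, 0.7]
gripper_width: 0.211
grasp_force: 59.1
```

Request:
move_arm --targets '[[[0,-0.058,-0.0125,0,0],[0,-0.0285,-0.007,0,0],[0,0,0,0,0],[0,0,0,0,0],[0,0,0,0,0]]]'

```text
time: 10.95
tool_pos: [0.4016, -0.3127, 0.1982]
tool_rot: [-0.0, 0.707, 0.707, 0.0]
contact_force: [0.4, 0.1, -0.8]
gripper_width: 0.215
grasp_force: 59.1
```

Request:
move_arm --targets '[[[0,0,0,0.04,0],[0,0,0,0.055,0],[0,0,0,0.05,0],[0,0,0,0.03,0],[0,0,0,0.015,0]]]'

```text
time: 11.37
tool_pos: [0.4005, -0.3103, 0.0808]
tool_rot: [-0.003, 0.707, 0.708, 0.0]
contact_force: [0.2, -0.3, -0.3]
gripper_width: 0.217
grasp_force: 59.1
```

Request:
move_arm --targets '[[[0,0,0,0.006,0],[0,0,0,0,0],[0,0,0,0,0],[0,0,0,0,0],[0,0,0,0,0]]]'

```text
time: 11.78
tool_pos: [0.4025, -0.3142, 0.0823]
tool_rot: [0.002, 0.707, 0.707, -0.0]
contact_force: [-0.7, 0.1, -0.3]
gripper_width: 0.211
grasp_force: 59.1
```

Request:
move_arm --targets '[[[0,0,0,0.006,0],[0,0,0,0,0],[0,0,0,0,0],[0,0,0,0,0]]]'

```text
time: 12.12
tool_pos: [0.4016, -0.3134, 0.0769]
tool_rot: [-0.0, 0.707, 0.707, 0.0]
contact_force: [0.5, 0.1, -0.2]
gripper_width: 0.216
grasp_force: 59.1
```

Request:
move_arm --targets '[[[0,0,0,0.002,0],[0,0,0,0,0],[0,0,0,0,0]]]'

```text
time: 12.37
tool_pos: [0.4016, -0.3134, 0.0756]
tool_rot: [-0.0, 0.707, 0.707, 0.0]
contact_force: [-0.5, 0.1, -0.7]
gripper_width: 0.219
grasp_force: 59.1
```

Half a millimetre to go, so I'll release here and rise.

Request:
move_arm --targets '[[[0,0,0,0.001,0],[0,0,0,0,0],[30,0,0,0,0],[50,0,0,0,0],[50,0,0,0,0]]]'

```text
time: 12.78
tool_pos: [0.4017, -0.3134, 0.0751]
tool_rot: [0.0, 0.707, 0.707, -0.0]
contact_force: [0.4, -1.1, -0.2]
gripper_width: 0.498
grasp_force: 0.0
```

Request:
move_arm --targets '[[[50,0,0,0,0],[50,0,0,-0.02,0],[50,0,0,-0.05,0],[50,0,0,-0.06,0],[50,0,0,-0.06,0]]]'

```text
time: 13.2
tool_pos: [0.4011, -0.3128, 0.1905]
tool_rot: [-0.001, 0.707, 0.707, 0.0]
contact_force: [1.0, -1.4, -0.0]
gripper_width: 0.502
grasp_force: 0.0
```

Run:
```python
from h import *
f=grab_frame("scene");g=grab_frame("top");print(state()["tool_pos"]);print(blobs(f,"red"),blobs(g,"red"),blobs(g,"blue"))
cv2.imwrite("pics/s3.png",np.hstack([f[120:320,200:450,::-1],g[200:400,350:600,::-1]]))
```

```text
[ 0.40464329 -0.31643321  0.198057  ]
[([275, 137, 8, 12, 84], [278.5, 142.3]), ([263, 157, 43, 26, 752], [284.8, 170.7]), ([292, 221, 11, 16, 149], [297.4, 228.2])] [([329, 219, 9, 10, 70], [332.9, 223.6]), ([439, 292, 48, 47, 1630], [462.0, 314.8])] [([175, 195, 45, 44, 1542], [196.6, 216.7]), ([284, 213, 9, 9, 50], [287.8, 216.3])]
```

View pics/s3.png

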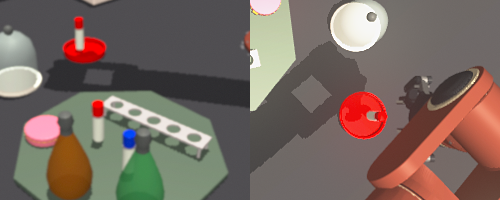

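Red A stands upright in the red dish (crop (79,35)), and the free red and blue vials have not moved. Next is free red.

Request:
move_arm --targets '[[[50,0.024,0.0155,0,0],[50,0.05,0.03,0,0],[50,0.05,0.03,0,0],[50,0.05,0.03,0,0],[50,0.05,0.03,0,0]]]'

```text
time: 13.72
tool_pos: [0.4835, -0.1777, 0.1895]
tool_rot: [0.0, 0.708, 0.707, 0.0]
contact_force: [0.7, -0.9, -0.6]
gripper_width: 0.498
grasp_force: 0.0
```

Request:
move_arm --targets '[[[50,0.05,0.03,0,0],[50,0.05,0.03,0,0],[50,0.05,0.03,0,0],[50,0.05,0.03,0,0],[50,0.05,0.03,0,0]]]'

```text
time: 14.13
tool_pos: [0.5737, -0.0274, 0.1894]
tool_rot: [0.0, 0.707, 0.707, 0.0]
contact_force: [0.5, -0.1, -1.5]
gripper_width: 0.501
grasp_force: 0.0
```

Request:
move_arm --targets '[[[50,0.024,0.0155,0,0],[50,0,0,0,0],[50,0,0,0,0],[50,0,0,0,0]]]'

```text
time: 14.47
tool_pos: [0.5821, -0.0152, 0.189]
tool_rot: [-0.0, 0.707, 0.707, -0.0]
contact_force: [-0.2, 0.2, 0.4]
gripper_width: 0.498
grasp_force: 0.0
```

Request:
move_arm --targets '[[[50,0,0,0.03,0],[50,0,0,0.05,0],[50,0,0,0.05,0],[50,0,0,0.035,0],[50,0,0,0.018,0]]]'

```text
time: 14.88
tool_pos: [0.5797, -0.0158, 0.0758]
tool_rot: [-0.002, 0.708, 0.706, -0.002]
contact_force: [-1.1, -1.1, 0.1]
gripper_width: 0.498
grasp_force: 0.0
```

Request:
move_arm --targets '[[[50,0,0,0,0],[50,0,0,0,0],[50,0,0,0,0]]]'

```text
time: 15.13
tool_pos: [0.5837, -0.0154, 0.0814]
tool_rot: [0.001, 0.708, 0.707, 0.001]
contact_force: [0.2, 0.3, -0.1]
gripper_width: 0.5
grasp_force: 0.0
```

Request:
move_arm --targets '[[[0,0,0,0,0],[0,0,0,0,0],[0,0,0,0,0],[0,0,0,0,0],[0,0,0,0,0]]]'

```text
time: 15.55
tool_pos: [0.5838, -0.015, 0.0813]
tool_rot: [0.001, 0.707, 0.707, 0.001]
contact_force: [-0.2, -0.1, 6.4]
gripper_width: 0.214
grasp_force: 58.6
```

Request:
move_arm --targets '[[[0,0,0,-0.02,0],[0,0,0,-0.04,0],[0,0,0,-0.06,0],[0,0,0,-0.05,0],[0,0,0,-0.03,0]]]'

```text
time: 15.97
tool_pos: [0.5838, -0.0148, 0.2042]
tool_rot: [0.002, 0.707, 0.707, 0.002]
contact_force: [1.1, -0.3, 0.7]
gripper_width: 0.217
grasp_force: 58.6
```

Request:
move_arm --targets '[[[0,-0.02,-0.014,0,0],[0,-0.0435,-0.0303,0,0],[0,-0.0435,-0.0303,0,0],[0,-0.0435,-0.0303,0,0],[0,-0.0435,-0.0303,0,0]]]'

```text
time: 16.38
tool_pos: [0.4992, -0.1319, 0.1982]
tool_rot: [-0.001, 0.707, 0.707, -0.001]
contact_force: [-0.2, -0.6, 0.3]
gripper_width: 0.214
grasp_force: 58.6
```

Request:
move_arm --targets '[[[0,-0.0435,-0.0303,0,0],[0,-0.0435,-0.0303,0,0],[0,-0.0435,-0.0303,0,0],[0,-0.0435,-0.0303,0,0],[0,-0.0435,-0.0303,0,0]]]'

```text
time: 16.8
tool_pos: [0.4081, -0.2622, 0.1983]
tool_rot: [-0.001, 0.707, 0.707, -0.0]
contact_force: [0.2, -0.3, -0.2]
gripper_width: 0.217
grasp_force: 58.6
```

Request:
move_arm --targets '[[[0,-0.02,-0.014,0,0],[0,0,0,0,0],[0,0,0,0,0],[0,0,0,0,0]]]'

```text
time: 17.13
tool_pos: [0.4016, -0.2729, 0.1987]
tool_rot: [-0.001, 0.707, 0.707, 0.0]
contact_force: [0.1, -0.1, -0.1]
gripper_width: 0.212
grasp_force: 58.6
```

Request:
move_arm --targets '[[[0,0,0,0.04,0],[0,0,0,0.055,0],[0,0,0,0.05,0],[0,0,0,0.03,0],[0,0,0,0.015,0]]]'

```text
time: 17.55
tool_pos: [0.4006, -0.2708, 0.0816]
tool_rot: [-0.003, 0.707, 0.708, -0.0]
contact_force: [0.3, 0.9, -0.9]
gripper_width: 0.212
grasp_force: 58.6
```

Request:
move_arm --targets '[[[0,0,0,0.006,0],[0,0,0,0,0],[0,0,0,0,0],[0,0,0,0,0],[0,0,0,0,0]]]'

```text
time: 17.97
tool_pos: [0.4028, -0.2743, 0.0834]
tool_rot: [0.002, 0.707, 0.707, 0.0]
contact_force: [-0.9, -0.8, 0.1]
gripper_width: 0.213
grasp_force: 58.6
```

Request:
move_arm --targets '[[[0,0,0,0.003,0],[0,0,0,0,0],[0,0,0,0,0],[0,0,0,0,0]]]'

```text
time: 18.3
tool_pos: [0.4018, -0.2736, 0.08]
tool_rot: [0.0, 0.707, 0.707, 0.0]
contact_force: [-0.2, 0.3, -0.3]
gripper_width: 0.217
grasp_force: 58.6
```

Request:
move_arm --targets '[[[0,0,0,0.004,0],[0,0,0,0.002,0],[0,0,0,0,0],[0,0,0,0,0]]]'

```text
time: 18.63
tool_pos: [0.4019, -0.2736, 0.0764]
tool_rot: [0.0, 0.707, 0.707, -0.0]
contact_force: [0.7, 0.8, 1.6]
gripper_width: 0.214
grasp_force: 58.8
```

Request:
move_arm --targets '[[[0,0,0,0,0],[30,0,0,0,0],[50,0,0,0,0],[50,0,0,0,0],[50,0,0,0,0]]]'

```text
time: 19.05
tool_pos: [0.4018, -0.2734, 0.0762]
tool_rot: [-0.0, 0.707, 0.707, 0.0]
contact_force: [-0.1, -0.7, 0.4]
gripper_width: 0.501
grasp_force: 0.0
```

Request:
move_arm --targets '[[[50,0,0,-0.02,0],[50,0,0,-0.05,0],[50,0,0,-0.06,0],[50,0,0,-0.06,0],[50,0,0,-0.01,0]]]'

```text
time: 19.47
tool_pos: [0.4045, -0.2759, 0.2049]
tool_rot: [0.006, 0.707, 0.707, 0.0]
contact_force: [0.6, -1.2, 0.8]
gripper_width: 0.497
grasp_force: 0.0
```

Run:
```python
from h import *
f=grab_frame("scene");g=grab_frame("top");print(state()["tool_pos"]);print(blobs(f,"red"),blobs(f,"blue"),blobs(g,"blue"))
cv2.imwrite("pics/s4.png",cv2.resize(f[120:320,200:400,::-1],None,fx=2,fy=2))
```

```text
[ 0.40320791 -0.27473095  0.20026807]
[([275, 137, 8, 12, 84], [278.5, 142.3]), ([285, 143, 9, 12, 84], [289.0, 148.1]), ([263, 159, 43, 24, 561], [283.3, 172.0])] [([382, 68, 41, 31, 789], [405.0, 82.5]), ([432, 73, 21, 30, 418], [442.0, 87.3]), ([324, 250, 11, 18, 171], [328.9, 258.1]), ([390, 344, 76, 68, 4036], [427.3, 377.1])] [([175, 195, 45, 44, 1543], [196.6, 216.7]), ([284, 213, 9, 9, 52], [287.9, 216.3])]
```

View pics/s4.png

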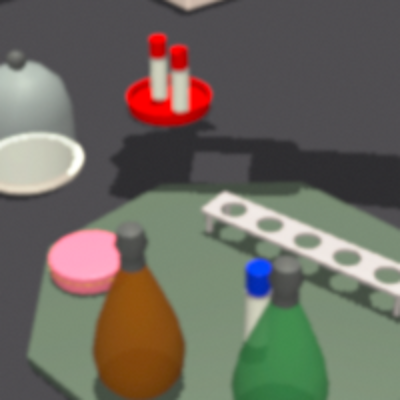

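Both reds stand upright in the red dish. Blue last.

Request:
move_arm --targets '[[[50,0.027,0.015,0,0],[50,0.053,0.029,0,0],[50,0.053,0.029,0,0],[50,0.053,0.029,0,0],[50,0.053,0.029,0,0]]]'

```text
time: 19.98
tool_pos: [0.48, -0.1283, 0.1943]
tool_rot: [-0.002, 0.708, 0.707, -0.001]
contact_force: [0.3, 0.9, 0.3]
gripper_width: 0.495
grasp_force: 0.0
```

Request:
move_arm --targets '[[[50,0.053,0.029,0,0],[50,0.053,0.029,0,0],[50,0.053,0.029,0,0],[50,0.053,0.029,0,0],[50,0.053,0.029,0,0]]]'

```text
time: 20.4
tool_pos: [0.5671, 0.0307, 0.194]
tool_rot: [-0.001, 0.707, 0.707, -0.001]
contact_force: [0.5, -0.2, -1.0]
gripper_width: 0.497
grasp_force: 0.0
```

Request:
move_arm --targets '[[[50,0.053,0.029,0,0],[50,0.027,0.015,0,0],[50,0,0,0,0],[50,0,0,0,0],[50,0,0,0,0]]]'

```text
time: 20.82
tool_pos: [0.5931, 0.0762, 0.1947]
tool_rot: [-0.001, 0.707, 0.707, -0.001]
contact_force: [1.0, -0.2, -0.3]
gripper_width: 0.502
grasp_force: 0.0
```

Request:
move_arm --targets '[[[50,0,0,0.02,0],[50,0,0,0.035,0],[50,0,0,0.04,0],[50,0,0,0.04,0],[50,0,0,0.03,0]]]'

```text
time: 21.23
tool_pos: [0.5922, 0.0754, 0.0941]
tool_rot: [-0.001, 0.708, 0.706, -0.001]
contact_force: [-0.9, -0.0, -0.5]
gripper_width: 0.499
grasp_force: 0.0
```

Request:
move_arm --targets '[[[50,0,0,0.017,0],[50,0,0,0.008,0],[50,0,0,0,0],[50,0,0,0,0]]]'

```text
time: 21.57
tool_pos: [0.5946, 0.0763, 0.083]
tool_rot: [0.0, 0.708, 0.707, 0.0]
contact_force: [0.7, 0.6, 0.8]
gripper_width: 0.501
grasp_force: 0.0
```

Request:
move_arm --targets '[[[0,0,0,0,0],[0,0,0,0,0],[0,0,0,0,0],[0,0,0,0,0],[0,0,0,0,0]]]'

```text
time: 21.98
tool_pos: [0.5954, 0.0768, 0.0842]
tool_rot: [0.001, 0.707, 0.707, 0.001]
contact_force: [-0.8, -0.1, 5.5]
gripper_width: 0.214
grasp_force: 59.0
```

Request:
move_arm --targets '[[[0,0,0,-0.02,0],[0,0,0,-0.05,0],[0,0,0,-0.06,0],[0,0,0,-0.06,0],[0,0,0,-0.05,0]]]'

```text
time: 22.4
tool_pos: [0.5942, 0.0769, 0.2294]
tool_rot: [0.001, 0.707, 0.707, 0.001]
contact_force: [0.4, 0.0, 0.9]
gripper_width: 0.219
grasp_force: 58.7
```

Request:
move_arm --targets '[[[0,0,0,-0.03,0],[0,0,0,0,0],[0,0.03,0,0,0],[0,0.05,0.002,0,0],[0,0.055,0.003,0,0]]]'

```text
time: 22.82
tool_pos: [0.5965, 0.1576, 0.243]
tool_rot: [-0.001, 0.708, 0.706, -0.001]
contact_force: [0.1, 0.1, 0.3]
gripper_width: 0.217
grasp_force: 58.7
```

Request:
move_arm --targets '[[[0,0.055,0.003,0,0],[0,0.055,0.003,0,0],[0,0.055,0.003,0,0],[0,0.05,0.002,0,0],[0,0,0,0,0]]]'

```text
time: 23.23
tool_pos: [0.6024, 0.2913, 0.2423]
tool_rot: [-0.001, 0.706, 0.709, -0.001]
contact_force: [0.1, -0.2, -0.3]
gripper_width: 0.216
grasp_force: 58.7
```

Request:
move_arm --targets '[[[0,0,0,0,0],[0,0,0,0,0],[0,0,0,0,0]]]'

```text
time: 23.48
tool_pos: [0.6037, 0.2856, 0.2435]
tool_rot: [-0.0, 0.708, 0.706, -0.001]
contact_force: [-0.2, -0.3, -0.0]
gripper_width: 0.213
grasp_force: 58.7
```

Request:
move_arm --targets '[[[0,0,0,0.03,0],[0,0,0,0.05,0],[0,0,0,0.055,0],[0,0,0,0.05,0],[0,0,0,0.04,0]]]'

```text
time: 23.9
tool_pos: [0.603, 0.2848, 0.1065]
tool_rot: [-0.001, 0.708, 0.706, -0.001]
contact_force: [0.3, -0.0, -0.5]
gripper_width: 0.212
grasp_force: 58.7
```

Request:
move_arm --targets '[[[0,0,0,0.025,0],[0,0,0,0.01,0],[0,0,0,0.003,0],[0,0,0,0,0],[0,0,0,0,0]]]'

```text
time: 24.32
tool_pos: [0.6054, 0.287, 0.0888]
tool_rot: [0.001, 0.708, 0.707, 0.002]
contact_force: [-0.1, -0.6, -0.3]
gripper_width: 0.213
grasp_force: 58.7
```

Request:
move_arm --targets '[[[0,0,0,0,0],[0,0,0,0,0],[0,0,0,0,0]]]'

```text
time: 24.57
tool_pos: [0.6046, 0.287, 0.0878]
tool_rot: [0.0, 0.707, 0.707, 0.001]
contact_force: [0.3, 0.4, 0.9]
gripper_width: 0.213
grasp_force: 58.7
```

Request:
move_arm --targets '[[[0,0,0,0.006,0],[0,0,0,0.005,0],[0,0,0,0.001,0],[0,0,0,0,0],[0,0,0,0,0]]]'

```text
time: 24.98
tool_pos: [0.6039, 0.2868, 0.0792]
tool_rot: [-0.0, 0.707, 0.707, -0.0]
contact_force: [0.6, -0.6, 1.3]
gripper_width: 0.215
grasp_force: 58.9
```

Request:
move_arm --targets '[[[0,0,0,0,0],[0,0,0,0,0]]]'

```text
time: 25.15
tool_pos: [0.6039, 0.2867, 0.0792]
tool_rot: [-0.0, 0.707, 0.707, -0.0]
contact_force: [-1.4, -0.1, 1.8]
gripper_width: 0.214
grasp_force: 58.9
```

Touching, so release and rise.

Request:
move_arm --targets '[[[30,0,0,0,0],[50,0,0,0,0],[50,0,0,0,0],[50,0,0,0,0]]]'

```text
time: 25.48
tool_pos: [0.6039, 0.2867, 0.0791]
tool_rot: [-0.0, 0.707, 0.707, -0.0]
contact_force: [0.1, -0.2, 1.3]
gripper_width: 0.501
grasp_force: 0.0
```

Request:
move_arm --targets '[[[50,0,0,-0.02,0],[50,0,0,-0.05,0],[50,0,0,-0.06,0],[50,0,0,-0.06,0],[50,0,0,-0.05,0]]]'

```text
time: 25.9
tool_pos: [0.6044, 0.2869, 0.2273]
tool_rot: [0.001, 0.707, 0.707, 0.001]
contact_force: [1.0, 0.1, -0.0]
gripper_width: 0.504
grasp_force: 0.0
```

Request:
move_arm --targets '[[[50,0,0,-0.03,0],[50,0,0,0,0],[50,0,0,0,0],[50,0,0,0,0]]]'

```text
time: 26.23
tool_pos: [0.6033, 0.2865, 0.2401]
tool_rot: [-0.0, 0.707, 0.707, -0.001]
contact_force: [-0.4, 0.3, -0.8]
gripper_width: 0.491
grasp_force: 0.0
```

Run:
```python
from h import *
f=grab_frame("scene");print(state()["tool_pos"],state()["time"])
cv2.imwrite("pics/s5.png",f[:,:,::-1])
```

```text
[0.60295545 0.28636276 0.23904749] 26.2833
```

View pics/s5.png

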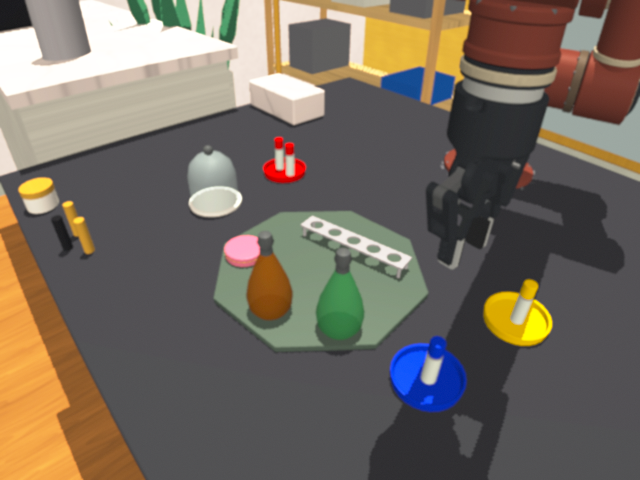

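All four vials stand in their dishes: reds (279,155) and (290,160), yellow (523,303), blue (433,360). The bottles, compact and cloche look unmoved, and the gripper is clear.

```bash
python3 -c "
from plant import job
print(job.job_done())"
```

```text
the job is handed in; nothing more can be done
None
```

I handed the job in at about 26 s: all four vials stand upright in the dishes matching their caps, and the last picture shows the bottles, compact and cloche where they began; no verdict came back.

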